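# Hold the reject box unlocked

### The arm

A 6-joint arm with a two-finger parallel gripper is mounted at the origin on the work surface. World frame = base frame: x ahead of the robot, y to its left, z up, the work surface at z = 0. Lengths are in m, angles in rad, forces in N, time in s.
With the tool pointing down it reaches from about 0.35 to 0.85 m from the base axis. Payload 8.1 kg.
Tool frame: the origin (TCP) lies at the very end of the fingers, on their centre line; the grasp point (between the pads) lies 19 mm behind it; z points along the fingers, y is the line along which they close (so a half turn about z gives the same grasp; the last joint's range is limited). The gripper opens to 93 mm and grips with 3 to 60 N. Pads are 15 mm wide; open, the fingers measure 128 mm over their backs; the gripper's body (75 mm by 188 mm) begins 65 mm behind the grasp point.
Start: joints at [1.183, 0.13, 1.488, -0, 1.523, -0.085], TCP at [0.179, 0.573, 0.219] pointing down, gripper open.
Joint ranges: [-2.96, 2.96], [-0.89, 2.26], [0.02, 2.5], [-1.34, 4.48], [0, 2.73], [-2.66, 2.66]. Speed limits (rad/s): [2.39, 2.39, 2.79, 3.14, 3.14, 3.14].

### API

Orientations are given as a rotation vector (axis times angle).
In Python, from plant import robot gives the robot as it stands. The module is installed in compiled form; this text tells all that it offers.
- The arm moves only by the tool play_rows, never from a script. Its argument "increments" is text: rows parted by semicolons, each of 5 numbers parted by spaces: the shift along the tool's x, y, z in mm, then the turn about the tool's z in degrees, then the closure, from -1 (fully open) to 1 (shut). In form: dx dy dz yaw claw; .... A call has 1 to 20 rows; each row is the pose to reach, as a shift and turn from the pose commanded when the call began, along the tool's axes at that moment; what a row does not reach only later rows make up. A row lasts 1/10 s, in which the tool goes at most 50 mm and 8.59 degrees, less where a joint would pass 70% of its speed; a pose out of reach is approached as far as the arm can. A call with a gripper value outside its range is refused whole. The fingers move at their own pace and stop on an object; "force" is the grip in N (left out, the last holds). Time passes only in rows, so rows that repeat a pose let the fingers close. It gives the time, the measured TCP pose, the force, the opening and the grip force at its end, in the units of the state.
- robot.read_state(): the state, without advancing time (a new reading comes with each control period).
- robot.read_camera(name): name is "side" or "top" or "wrist"; returns the picture (480x640x3 uint8, blue, green, red); there is no depth.
- robot.calibration(name): a dict with "vertical_fov" (degrees; the focal length in pixels is half the picture's height over the tangent of half this angle, whatever the lens; pixels are square), "cx", "cy" (the principal point, pixels), "rvec" (rotation vector, rad) and "tvec" (3), from world to camera coordinates, as OpenCV has them. Camera axes: x right, y down, z forward; pixel columns grow to the right and rows downward; lengths in m; the calibration is good to about 2 mm. The wrist camera is an equidistant fisheye: a pixel r from the principal point sees the ray r / f radians off the axis. A picture is of the moment at which its call begins: read the wrist's pose just before it. calibration takes no time and is no camera call; for the wrist camera it gives the pose at the moment of the call.
- robot.close_job(): hands the job in; it is judged then, once.
Trained networks look in the newest picture that a camera, given by its name, has taken for a name from the list of things; names that differ only in an ending like _2 or _b are one class to them, and where a whole thing is asked for, a point or a joint stands for the part that bears it (a point fixed in the world has none). Each returns a list of dicts, best first, with "conf" (0 to 1); they miss things now and then, are a little off and sometimes report something else, mostly with a low value. They report only what shows in the picture. A call takes as long as a camera call. They do not tell look-alikes from the thing itself.
- robot.recognise(camera, query): "centre" ([x, y, z] in m, in world coordinates, good to about 4 mm: the middle of the surface that is visible of it).
- robot.regions_of(camera, query): "pixels" (480x640 bool, what is visible of it).
- robot.landmark_of(camera, query): "centre" ([x, y, z] in m, in world coordinates, good to about 4 mm: a listed point, or the origin of a listed thing).
The state is a dict: "t": time; "q": joint angles; "dq": joint speeds; "joint_torque": joint torques, N m; "tool_pos": TCP position; "orientation": TCP orientation; "force": force on the tool from outside, world axes, zero at the start; "wrist_torque": the same for the moment, N m; "opening": finger opening in m; "gripper_force": force on a finger pad.
Only numpy, scipy, OpenCV 4.12 (cv2) and the standard library are available. Lean on these libraries where they do the work, as an engineer would, in place of code of your own. Each camera call takes 0.05 s, during which the arm holds its last target. There are 200 camera calls.

### The job

One of the two locked reject boxes has a jar of chestnuts in it, the other only the detector's orange test block. Take the red-headed key from the key stand, push it fully home into the lock of the box with the jar (the pins are sticky, so it may need a wiggle), turn it a quarter turn clockwise to the stop and finish while still gripping it there against the return spring, so that the supervisor can lift the lid. Leave the other box locked, and the other keys, jars and tape where they are.

Things in the scene. Friction and masses are not known exactly. Their poses are not given: they have to be found in the camera images.
- key_red: loose key: red moulded head 10 x 28 x 40 mm (x thick, y wide, z tall), below it a steel blade 4 mm thick (x), 10 mm wide (y), 30 mm long with a pointed tip; 25 to 50 g. Origin at the middle of the head's underside (the shoulder), z up. Stands blade-down in one of the key stand's slots, shoulder on the stand's top
- key_red_tip (a point): tip of the red key's blade, 30 mm below its shoulder
- key_blue: bystander: key shaped like the red one, blue head
- key_yellow: bystander: key shaped like the red one, yellow head
- key_stand: fixed white plastic block 50 x 160 x 75 mm (x, y, z) with three slots in its top at y = -50, 0 and +50 mm, in which the three keys stand in any order with their wide side along the block's y. Slots 34 mm deep. Origin at the centre of its underside
- box_left: left (+y) reject box, fixed: steel tray, clear walls, clear hinged lid, green label; 200 x 160 x 125 mm (x, y, z). Origin at the centre of its underside; the lock is on the lid's front bar at x = -70 mm, y = 0, in a ring 39 mm wide and 2.5 mm proud of the lid. Contents lie near x = +25 mm
- box_right: right (-y) reject box, fixed: steel tray, clear walls, clear hinged lid, blue label; 200 x 160 x 125 mm (x, y, z). Origin at the centre of its underside; the lock is on the lid's front bar at x = -70 mm, y = 0, in a ring 39 mm wide and 2.5 mm proud of the lid. Contents lie near x = +25 mm
- lock_left_keyway (a point): centre of the left lock's keyway on its brass face, 127 mm above the table; axes as the box's. Key goes straight down, either way round: slot 5.4 mm (x) by 12 mm (y) when locked, 2 mm bevel at the mouth. Sticky pins in its y ends 7, 12.5 and 18 mm down: a push of 6 N hangs on them until the key is rocked 1 mm to and fro along y; 10 to 15 N goes through. The last 8 mm press a weak spring
- lock_right_keyway (a point): centre of the right lock's keyway on its brass face, 127 mm above the table; axes as the box's. Key goes straight down, either way round: slot 5.4 mm (x) by 12 mm (y) when locked, 2 mm bevel at the mouth. Sticky pins in its y ends 7, 12.5 and 18 mm down: a push of 6 N hangs on them until the key is rocked 1 mm to and fro along y; 10 to 15 N goes through. The last 8 mm press a weak spring
- lock_left (a joint): cylinder of the left box's lock, rad: 0 locked, grows as the key turns clockwise seen from above, stop at 1.40. A spring (0.02 N m at 0, 0.08 at the stop) turns it back when let go. The blade has about 0.15 rad of play, so the key turns further than the cylinder. It turns only with the key fully home (within 2 mm)
- lock_right (a joint): cylinder of the right box's lock, rad: 0 locked, grows as the key turns clockwise seen from above, stop at 1.40. A spring (0.02 N m at 0, 0.08 at the stop) turns it back when let go. The blade has about 0.15 rad of play, so the key turns further than the cylinder. It turns only with the key fully home (within 2 mm)
- jar_reject: the rejected jar: clear glass, yellow chestnuts, maroon lid with a round white label, 66 mm wide, 95 mm tall, standing in one of the two boxes, seen through the clear lid and walls. Origin at the centre of its underside
- test_block: orange plastic test block 60 x 40 x 30 mm lying in the other box. Origin at the centre of its underside
- jar_a: bystander: jar like the rejected one (66 mm wide, 95 mm tall) standing on the table, on the left
- jar_b: bystander: jar like the rejected one (66 mm wide, 95 mm tall) standing on the table, farther left, beside the crate
- tape_roll: bystander: roll of brown packing tape lying flat, 100 mm wide, 48 mm tall, on the right
Mind the look-alikes: they are no part of the job. Leave any turquoise look-alike of the key_red alone.

How it is judged:
By the outcome, as a careful person would: the job done as asked, in the order asked, and still so for the second after the job is handed in, while the arm keeps its last pose, push and grip.
It also fails if it takes over 58 s, if anything falls off the work surface, if the arm or the gripper's body presses on something with over 40 N, if the wrist force passes 120 N, or if a joint passes its speed limit or range.

## Working session

There is one attempt and no reset: what is moved stays moved. The work goes in short steps, Python scripts to look and compute and a tool call to move; the robot and the scene stay as the last step left them, time stands still between calls to the robot, and variables do not carry over. Pictures are saved under pics/ and viewed, at most 10 in all, crops included, and the job is handed in when it is done.

Besides the shell and the picture viewer there is one more tool, called after "Request:" as a command line: name --argument value ..., lists and objects as JSON in quotes. play_rows: Moves the arm, as the interface text tells. Its arguments: {"type":"object","properties":{"increments":{"type":"string"},"force":{"type":"number"}},"required":["increments"]}

```bash
mkdir -p pics
python3 - <<'E'
from plant import robot
import cv2,numpy as np
s=robot.read_state();print(s)
a=robot.read_camera("top");b=robot.read_camera("side")
cv2.imwrite("pics/top.png",a);cv2.imwrite("pics/side.png",b)
for c in("top","side"):
  k=robot.calibration(c);print(c,k)
  for q in("key_red","key_red_tip","key_blue","key_yellow","key_stand","box_left","box_right","lock_left_keyway","lock_right_keyway","jar_reject","test_block"):
    print(q,[(np.round(d["centre"],4).tolist(),round(d["conf"],2)) for d in robot.landmark_of(c,q)][:4])
E
```

```text
{'t': 0.0, 'q': array([ 1.18261823e+00,  1.31155600e-01,  1.48927820e+00, -6.42724482e-06,
        1.52300774e+00, -8.53779122e-02]), 'dq': array([ 0.00058028, -0.00081519,  0.0002696 ,  0.00040138, -0.00086381,
        0.00101596]), 'joint_torque': array([ 3.71296517e-05, -5.59846795e+01, -4.91754448e+01,  7.68158538e-02,
        3.55093216e-02, -1.29884670e-04]), 'tool_pos': array([0.17866655, 0.57217922, 0.21759138]), 'orientation': array([-4.73757252e-01, -3.10523186e+00,  2.82516672e-03]), 'force': array([-0.46845926, -0.02986475,  0.47393884]), 'wrist_torque': array([-0.02184819,  0.04384355,  0.02109179]), 'gripper_force': 0.0, 'opening': 0.09316152005255775}
top {'vertical_fov': 47.001843174955496, 'cx': 320.28399169571026, 'cy': 245.66049431902826, 'rvec': array([ 2.12677105, -2.14759171,  0.21382676]), 'tvec': array([0.01987851, 0.56550777, 1.39225563])}
key_red [([0.4604, -0.0764, 0.0724], 0.46), ([0.3841, -0.0277, 0.0268], 0.4), ([0.4624, -0.0267, 0.0749], 0.28)]
key_red_tip [([0.6742, -0.1781, -0.003], 0.51)]
key_blue [([0.4619, -0.1223, 0.0788], 0.38), ([0.6724, -0.1742
[... 637 characters left out ...]
151401])}
key_red [([0.3779, -0.0271, 0.0287], 0.67), ([0.4648, -0.0749, 0.0768], 0.6)]
key_red_tip [([0.459, -0.0759, 0.0453], 0.76), ([0.3801, -0.024, -0.005], 0.71)]
key_blue [([0.4562, -0.0712, 0.0029], 0.74), ([0.4591, -0.1246, 0.076], 0.47)]
key_yellow [([0.4121, 0.3376, 0.0028], 0.67), ([0.4658, -0.0242, 0.0758], 0.43)]
key_stand [([0.4541, -0.0717, 0.0008], 0.68)]
box_left [([0.6994, 0.2171, 0.0043], 0.83), ([0.4596, -0.0745, 0.0033], 0.17)]
box_right [([0.6752, -0.1716, 0.0005], 0.78)]
lock_left_keyway [([0.6266, 0.233, 0.1294], 0.68), ([0.6967, 0.2215, 0.0011], 0.49)]
lock_right_keyway [([0.6012, -0.1586, 0.1222], 0.89), ([0.4628, -0.024, 0.0767], 0.72)]
jar_reject []
test_block []
```

View pics/top.png

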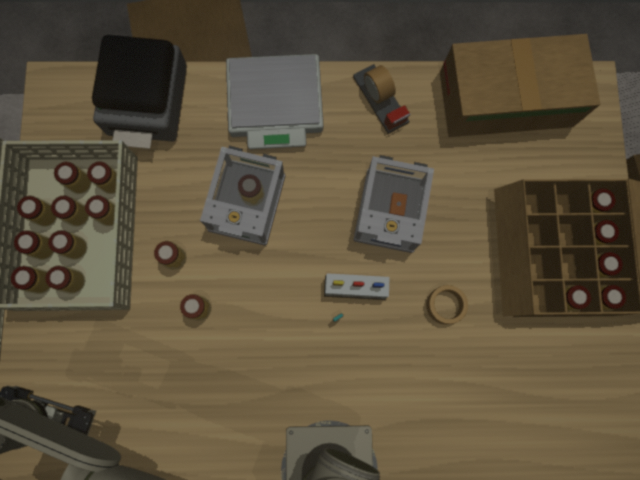

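View pics/side.png

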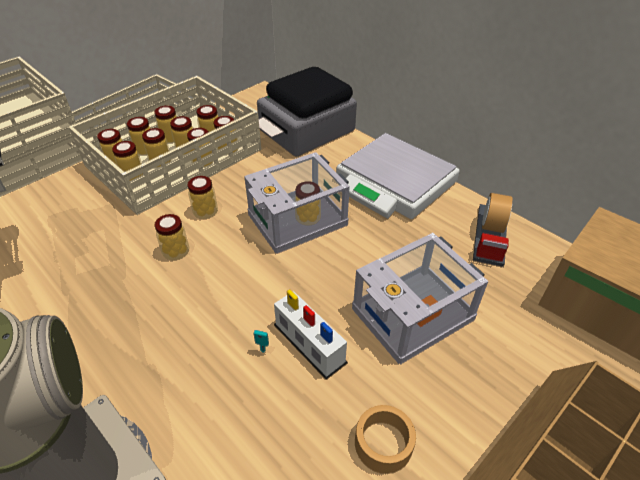

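The jar (maroon lid, top (250,187)) is in the left box, and the orange block (398,205) is in the right one. The red key is in the middle slot (358,284). The turquoise look-alike lies at (337,317).

Request:
play_rows --increments "-461 -534 0 75 -1;-461 -534 0 75 -1;-461 -534 0 75 -1;-461 -534 0 75 -1;-461 -534 0 75 -1;-461 -534 0 75 -1;-461 -534 0 75 -1;-461 -534 0 75 -1;-461 -534 0 75 -1;-461 -534 0 75 -1;-461 -534 0 75 -1;-461 -534 0 75 -1;-461 -534 0 75 -1;-461 -534 0 75 -1;-461 -534 0 75 -1;-461 -534 0 75 -1;-461 -534 0 75 -1;-461 -534 0 75 -1;-461 -534 0 75 -1;-461 -534 0 75 -1" --force 25

```text
t: 3.2
tool_pos: [0.4597, -0.0735, 0.2189]
orientation: [2.264, 2.177, 0.001]
force: [0.1, 0.3, 0.3]
opening: 0.0928
gripper_force: 0.0
```

```bash
cat > h.py <<'E'
from plant import robot
import cv2,numpy as np
R=lambda v:cv2.Rodrigues(np.asarray(v,float))[0]
def ray(k,uv,wrist):
  f=240/np.tan(np.radians(k["vertical_fov"])/2)
  uv=np.atleast_2d(np.asarray(uv,float));d=(uv-[k["cx"],k["cy"]])/f
  if wrist:
    r=np.linalg.norm(d,axis=1,keepdims=True);d=d/np.maximum(r,1e-9)*np.tan(r)
  d=np.c_[d,np.ones(len(d))]
  Rm=R(k["rvec"]);return -Rm.T@np.asarray(k["tvec"]),d@Rm
def onz(k,uv,z,wrist=False):
  c,d=ray(k,uv,wrist);return c+d*((z-c[2])/d[:,2:])
def proj(k,p,wrist=False):
  f=240/np.tan(np.radians(k["vertical_fov"])/2)
  x=np.atleast_2d(p)@R(k["rvec"]).T+np.asarray(k["tvec"]);r=np.linalg.norm(x[:,:2],axis=1,keepdims=True)
  s=np.arctan2(r,x[:,2:])/np.maximum(r,1e-9) if wrist else 1/x[:,2:]
  return x[:,:2]*s*f+[k["cx"],k["cy"]]
def state():
  s=robot.read_state();T=R(s["orientation"]);print("t",round(s["t"],2),"pos",s["tool_pos"].round(4),"yang",np.degrees(np.arctan2(T[1,1],T[0,1])).round(2),"z",T[:,2].round(3),"F",s["force"].round(1),"open",round(s["opening"],4),"g",s["gripper_force"],"q6",s["q"][5].round(3));return s,T
E
python3 - <<'E'
from h import *
s,T=state()
k=robot.calibration("wrist");a=robot.read_camera("wrist");cv2.imwrite("pics/w1.png",a);print(k)
for q in("key_red","key_blue","key_yellow","key_stand","lock_left_keyway","box_left"):
    print(q,[(np.round(d["centre"],4).tolist(),round(d["conf"],2)) for d in robot.landmark_of("wrist",q)][:4])
# colour blobs for heads in top & wrist, at head top z=.115
t=robot.read_camera("top")
def blobs(img,cam,kk):
  h=cv2.cvtColor(img,cv2.COLOR_BGR2HSV)
  for n,(lo,hi) in dict(red=(-6,6),yel=(22,32),blue=(105,125)).items():
    H=h[...,0].astype(int);H=np.where(H>90+ (0 if n=="red" else 90),H-180,H) if n=="red" else H
    m=((H>=lo)&(H<=hi)&(h[...,1]>170)&(h[...,2]>80)).astype(np.uint8)
    N,_,st,c=cv2.connectedComponentsWithStats(m)
    for i in np.argsort(-st[1:,4])[:3]+1:
      if st[i,4]>15: print(cam,n,st[i],c[i].round(1),onz(kk,c[i],.115,cam=="wrist").round(4))
blobs(t,"top",robot.calibration("top"));blobs(a,"wrist",k)
E
```

```text
t 3.2 pos [ 0.4597 -0.0735  0.2189] yang -2.25 z [ 0.001 -0.    -1.   ] F [0.1 0.3 0.3] open 0.0928 g 0.0 q6 -0.23
{'vertical_fov': 65.70646984690485, 'cx': 314.358361934085, 'cy': 236.11835054548288, 'rvec': array([-2.89086759,  0.05514781,  0.00772148]), 'tvec': array([-0.46234422, -0.08470422,  0.37624772])}
key_red [([0.3799, -0.0187, 0.0282], 0.79), ([0.4637, -0.0799, 0.0731], 0.76)]
key_blue [([0.4603, -0.1216, 0.0716], 0.84)]
key_yellow [([0.4632, -0.0289, 0.0727], 0.81)]
key_stand [([0.4618, -0.0748, 0.0015], 0.62)]
lock_left_keyway []
box_left []
top red [387 107  21  15 160] [397.1 113.4] [[ 0.9039 -0.1893  0.115 ]]
wrist red [313 213  10  40 375] [317.4 232.7] [[ 0.4622 -0.0731  0.115 ]]
wrist blue [311 281  10  31 265] [315.8 295.6] [[ 0.4591 -0.1241  0.115 ]]
```

View pics/w1.png

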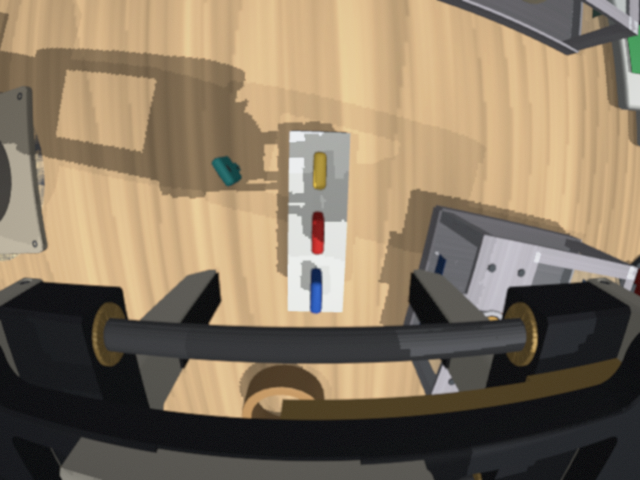

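The wrist picture shows the red key in the middle at (317,233), yellow at (320,170) and blue at (316,290). I'll fit the head outlines to get the pose accurately.

Run:
```python
from h import *
from scipy.optimize import minimize
k=robot.calibration("wrist");a=cv2.imread("pics/w1.png")
h=cv2.cvtColor(a,cv2.COLOR_BGR2HSV).astype(int)
print("cam",(-R(k["rvec"]).T@k["tvec"]).round(3))
H=h[...,0];sat=(h[...,1]>150)&(h[...,2]>50)
ms={}
for n,cond,box in(("red",(H<8)|(H>172),(290,200,345,262)),("blue",(H>100)&(H<130),(290,260,345,322)),("yel",(H>18)&(H<35),(308,148,332,192))):
  m=np.zeros(H.shape,np.uint8);x0,y0,x1,y1=box;m[y0:y1,x0:x1]=(cond&sat)[y0:y1,x0:x1];ms[n]=m;print(n,m.sum())
def sil(x,y,yaw,S=4):
  c,s=np.cos(yaw),np.sin(yaw);P=[[x+c*i-s*j,y+s*i+c*j,z] for i in(-.005,.005) for j in(-.014,.014) for z in(.075,.115)]
  uv=proj(k,np.array(P),True);im=np.zeros((480*S,640*S),np.uint8)
  cv2.fillConvexPoly(im,cv2.convexHull(((uv+.5)*S).astype(np.int32)),1)
  return cv2.resize(im.astype(np.float32),(640,480),interpolation=cv2.INTER_AREA)
def cost(p):
  x,y,yaw=p;t=0
  for n,o in(("red",0),("blue",-.05),("yel",.05)):
    t+=np.abs(sil(x-np.sin(yaw)*o,y+np.cos(yaw)*o,yaw)-ms[n]).sum()
  return t
r=minimize(cost,[.462,-.0745,-.04],method="Nelder-Mead",options=dict(initial_simplex=[[.462,-.0745,-.04],[.465,-.0745,-.04],[.462,-.071,-.04],[.462,-.0745,-.09]],maxiter=60))
print(r.x,np.degrees(r.x[2]),r.fun)
```

```text
cam [ 0.463 -0.008  0.385]
red 386
blue 374
yel 371
[ 0.46237186 -0.07802268 -0.06020704] -3.449609016020426 642.0
```

Run:
```python
from h import *
k=robot.calibration("wrist");a=cv2.imread("pics/w1.png")
S=6;x0,y0=270,140
im=cv2.resize(a[y0:y0+90+90,x0:x0+100],None,fx=S/2+.0,fy=S/2+.0,interpolation=cv2.INTER_CUBIC)
im2=im.copy();f=S/2
x,y,yaw=.4624,-.0755,-.060
c,s=np.cos(yaw),np.sin(yaw)
for o in(0,-.05,.05):
  for z,col in((.075,(0,255,0)),(.115,(255,0,255))):
    P=np.array([[x+c*i-s*(j+o),y+s*i+c*(j+o),z] for i,j in((-.005,-.014),(.005,-.014),(.005,.014),(-.005,.014))])
    uv=((proj(k,P,True)-[x0,y0]+.5)*f).astype(np.int32);cv2.polylines(im2,[uv],True,col,1)
P=np.array([[x+c*i-s*j,y+s*i+c*j,.075] for i,j in((-.025,-.08),(.025,-.08),(.025,.08),(-.025,.08))])
cv2.polylines(im2,[((proj(k,P,True)-[x0,y0]+.5)*f).astype(np.int32)],True,(0,255,255),1)
cv2.imwrite("pics/c1.png",np.hstack([im,im2]))
```

```text
(no output)
```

View pics/c1.png

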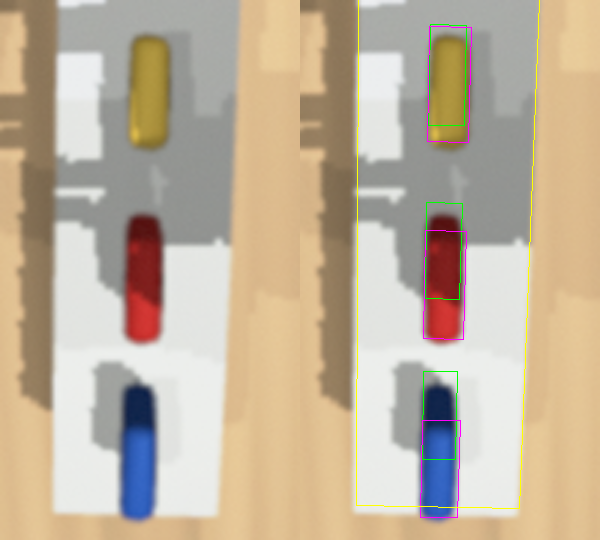

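The heads have rounded corners. After correcting for the ~2 mm offset, the red key is at about (0.4622, -0.0777) with yaw -3.4°. Next I descend.

Request:
play_rows --increments "-4 3 0 1.2 -1;-4 3 40 1.2 -1;-4 3 80 1.2 -1;-4 3 110 1.2 -1;-4 3 128 1.2 -1;-4 3 137 1.2 -1;-4 3 137 1.2 -1;-4 3 137 1.2 1;-4 3 137 1.2 1;-4 3 137 1.2 1;-4 3 137 1.2 1;-4 3 137 1.2 1;-4 3 137 1.2 1;-4 3 137 1.2 1;-4 3 137 1.2 1;-4 3 137 1.2 1" --force 45

```text
t: 5.2
tool_pos: [0.4625, -0.0786, 0.0816]
orientation: [-2.289, -2.152, 0.0]
force: [0.1, -0.2, 0.4]
opening: 0.0258
gripper_force: 0.0
```

Run:
```python
from h import *
state()
a=robot.read_camera("wrist");cv2.imwrite("pics/w2.png",a)
```

```text
t 5.2 pos [ 0.4625 -0.0786  0.0816] yang -3.55 z [-0.  0. -1.] F [ 0.1 -0.2  0.4] open 0.0258 g 0.0 q6 -0.216
```

Request:
play_rows --increments "0 0 0 0 1;0 0 0 0 1;0 0 0 0 1;0 0 0 0 1;0 0 0 0 1;0 0 0 0 1"

```text
t: 5.85
tool_pos: [0.4625, -0.0786, 0.0816]
orientation: [-2.289, -2.152, -0.0]
force: [0.4, 0.2, -0.1]
opening: 0.0096
gripper_force: 45.0
```

Request:
play_rows --increments "0 0 -10 0 1;0 0 -40 0 1;0 0 -80 0 1;0 0 -120 0 1;0 0 -140 0 1;0 0 -140 0 1;318 146 -140 6.5 1;318 146 -140 6.5 1;318 146 -140 6.5 1;318 146 -140 6.5 1;318 146 -140 6.5 1;318 146 -140 6.5 1;318 146 -140 6.5 1;318 146 -140 6.5 1;318 146 -140 6.5 1;318 146 -140 6.5 1;318 146 -140 6.5 1"

```text
t: 7.55
tool_pos: [0.6277, 0.2284, 0.2222]
orientation: [2.409, 2.016, 0.001]
force: [0.3, -1.1, -0.4]
opening: 0.0099
gripper_force: 45.0
```

Run:
```python
from h import *
state()
k=robot.calibration("wrist");a=robot.read_camera("wrist");cv2.imwrite("pics/w3.png",a);print(k)
np.savez("w3.npz",**k)
for c in("wrist","top","side"):
  if c!="wrist": cv2.imwrite(f"pics/{c}3.png",robot.read_camera(c))
  for q in("key_red_tip","key_red","lock_left_keyway","box_left"):
    print(c,q,[(np.round(d["centre"],4).tolist(),round(d["conf"],2)) for d in robot.landmark_of(c,q)][:4])
```

```text
t 7.55 pos [0.6277 0.2284 0.2222] yang -10.13 z [ 0.001 -0.    -1.   ] F [ 0.3 -1.1 -0.4] open 0.0099 g 44.99978721141815 q6 0.449
{'vertical_fov': 65.70646984690485, 'cx': 314.358361934085, 'cy': 236.11835054548288, 'rvec': array([-2.88094176,  0.25379232,  0.03225883]), 'tvec': array([-0.57859447,  0.29289212,  0.47614105])}
wrist key_red_tip []
wrist key_red [([0.629, 0.2281, 0.2156], 0.72)]
wrist lock_left_keyway [([0.6337, 0.2365, 0.1293], 0.63)]
wrist box_left [([0.6974, 0.2195, -0.0045], 0.74)]
top key_red_tip []
top key_red [([0.6042, -0.1642, 0.1248], 0.67), ([0.3839, -0.0302, 0.0266], 0.41)]
top lock_left_keyway [([0.6296, 0.2266, 0.1288], 0.8)]
top box_left [([0.6963, 0.2176, -0.003], 0.88)]
side key_red_tip [([0.3808, -0.0231, -0.0056], 0.82), ([0.629, 0.2342, 0.217], 0.57), ([0.6249, 0.2305, 0.1875], 0.47)]
side key_red [([0.3819, -0.0271, 0.0285], 0.8), ([0.6281, 0.2345, 0.2202], 0.44)]
side lock_left_keyway [([0.6267, 0.2327, 0.1292], 0.83)]
side box_left [([0.6962, 0.2183, 0.0034], 0.9)]
```

View pics/w3.png

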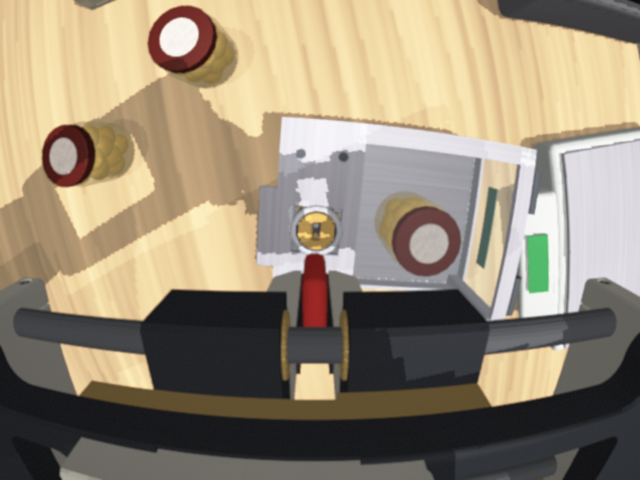

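The lock is at (316,230) with the jar behind it, and the key hangs at (314,290). I'll overlay the lock, box and key models to measure the offset.

```bash
cat > ov.py <<'E'
from h import *
k=dict(np.load("w3.npz"));a=cv2.imread("pics/w3.png")
g=cv2.cvtColor(a,cv2.COLOR_BGR2HSV)
x0,y0,f=255,105,4
im=cv2.resize(a[y0:y0+150,x0:x0+100],None,fx=f,fy=f,interpolation=cv2.INTER_CUBIC)
# brass fit
H=g[...,0].astype(int);m=((H>12)&(H<32)&(g[...,1]>110)).astype(np.uint8);m[:200]=0;m[256:]=0;m[:,:285]=0;m[:,350:]=0
c=max(cv2.findContours(m,0,1)[0],key=cv2.contourArea)
e=cv2.fitEllipse(cv2.convexHull(c));print("brass ellipse",e,onz(k,e[0],.127,True).round(4), "diam mm",np.ptp(onz(k,c[:,0].astype(float),.127,True),axis=0)*1000)
L=onz(k,e[0],.127,True)[0]
im2=im.copy()
def pl(P,col,cl=True): cv2.polylines(im2,[((proj(k,np.array(P),True)-[x0,y0]+.5)*f).astype(np.int32)],cl,col,1)
yaw=np.radians(-10);c,s=np.cos(yaw),np.sin(yaw)
B=lambda i,j,z:[L[0]+c*i-s*j,L[1]+s*i+c*j,z]
t=np.linspace(0,2*np.pi,60)
pl([B(.0195*np.cos(q),.0195*np.sin(q),.1295) for q in t],(255,0,255))
pl([B(i,j,.127) for i,j in((-.0027,-.006),(.0027,-.006),(.0027,.006),(-.0027,.006))],(0,255,0))
pl([B(-.030,-.08,.125),B(-.03,.08,.125),B(.17,.08,.125)],(0,0,255),False)
cv2.imwrite("pics/c3.png",np.hstack([im,im2]))
E
python3 ov.py
```

```text
brass ellipse ((315.86090087890625, 230.2698516845703), (36.12295150756836, 37.6272087097168), 77.03260803222656) [[0.6301 0.2326 0.127 ]] diam mm [27.54275957 27.16339592  0.        ]
```

View pics/c3.png

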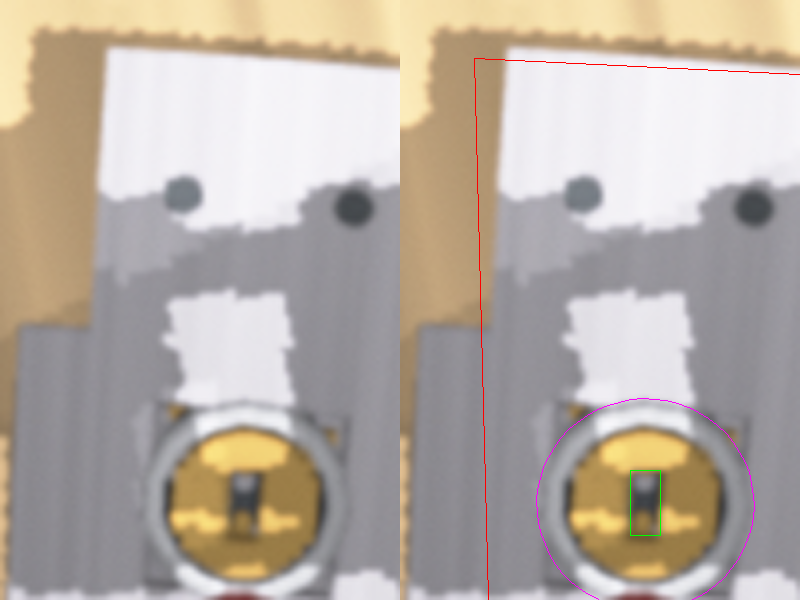

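Run:
```python
from h import *
k=dict(np.load("w3.npz"));a=cv2.imread("pics/w3.png")
P=onz(k,[[281.7,117],[535,150],[277.5,187],[316,230]],.125,True);print(P.round(4))
d=P[1]-P[0];print("len",np.linalg.norm(d),"yaw",np.degrees(np.arctan2(d[1],d[0])))
d=P[0]-P[2];print("front yaw",np.degrees(np.arctan2(d[1],d[0]))-90)
t=cv2.imread("pics/top.png");kt=robot.calibration("top")
x0,y0,f=190,135,6
im=cv2.resize(t[y0:y0+100,x0:x0+66*1],None,fx=f,fy=f,interpolation=cv2.INTER_CUBIC);out=[]
for yd in(-10,-14):
  i2=im.copy();yaw=np.radians(yd);c,s=np.cos(yaw),np.sin(yaw)
  L=np.array([.630,.2315])
  for z,col in((.125,(255,0,255)),(0,(0,255,0))):
    Q=np.array([[L[0]+c*(i+.07)-s*j,L[1]+s*(i+.07)+c*j,z] for i,j in((-.1,-.08),(.1,-.08),(.1,.08),(-.1,.08))])
    cv2.polylines(i2,[((proj(kt,Q)-[x0,y0]+.5)*f).astype(np.int32)],True,col,1)
  Q=np.array([[L[0]+.0195*np.cos(q),L[1]+.0195*np.sin(q),.1295] for q in np.linspace(0,6.28,40)])
  cv2.polylines(i2,[((proj(kt,Q)-[x0,y0]+.5)*f).astype(np.int32)],True,(0,0,255),1)
  out.append(i2)
cv2.imwrite("pics/c4.png",np.hstack(out))
```

```text
[[0.6207 0.3168 0.125 ]
 [0.8134 0.2669 0.125 ]
 [0.6086 0.2682 0.125 ]
 [0.6301 0.2323 0.125 ]]
len 0.19903888068465345 yaw -14.513417093474807
front yaw -14.025228317645855
```

View pics/c4.png

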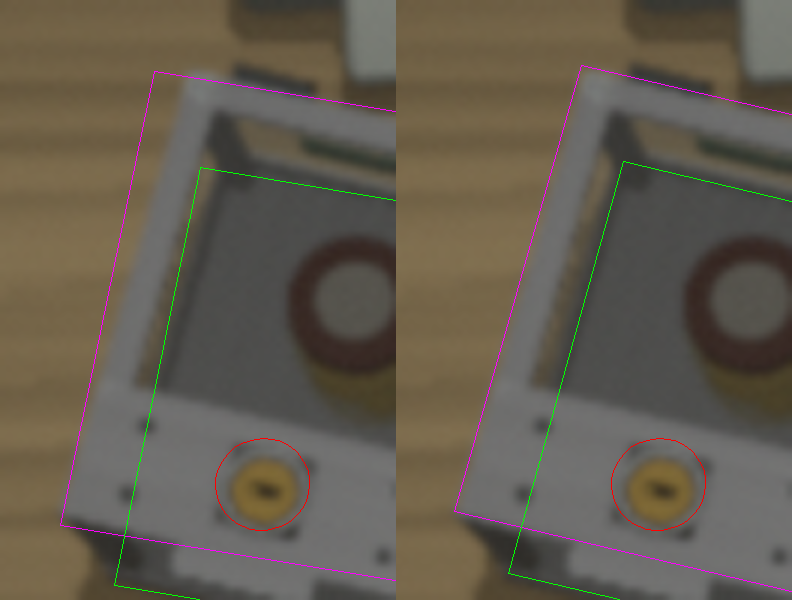

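Box yaw is -14.3° (two edges agree, and the length comes out at 199 mm), and the keyway is at (0.630, 0.232). I'll align and descend to just above the lock.

Request:
play_rows --increments "3.2 1.6 0 4.2 1;3.2 1.6 20 4.2 1;3.2 1.6 40 4.2 1;3.2 1.6 50 4.2 1;3.2 1.6 55 4.2 1;3.2 1.6 55 4.2 1;3.2 1.6 55 4.2 1"

```text
t: 9.0
tool_pos: [0.6305, 0.2328, 0.1677]
orientation: [2.479, 1.928, 0.002]
force: [0.7, -0.1, 0.2]
opening: 0.0099
gripper_force: 45.0
```

Run:
```python
from h import *
s,T=state()
k=robot.calibration("wrist");a=robot.read_camera("wrist");b=robot.read_camera("side");ks=robot.calibration("side")
f=5;out=[]
p=s["tool_pos"];O=p+T[:,0]*.0009;O[2]=p[2]-.0066
def draw(im,kk,w,x0,y0,ww,hh):
  i=cv2.resize(im[y0:y0+hh,x0:x0+ww],None,fx=f,fy=f,interpolation=cv2.INTER_CUBIC);j=i.copy()
  X,Y=T[:,0],T[:,1]
  def pl(P,col,cl=True): cv2.polylines(j,[((proj(kk,np.array(P),w)-[x0,y0]+.5)*f).astype(np.int32)],cl,col,1)
  up=np.array([0,0,1.])
  for z,wx,wy,col in((0,.014,.005,(0,255,0)),(.04,.014,.005,(255,0,255)),(0,.005,.002,(255,255,0)),(-.03,.0005,.002,(255,255,0))):
    pl([O+z*up+a*wx*X+b*wy*Y for a,b in((-1,-1),(1,-1),(1,1),(-1,1))],col)
  L=np.array([.6300,.2322,.127])
  pl([L+a*.006*X+b*.0027*Y for a,b in((-1,-1),(1,-1),(1,1),(-1,1))],(0,0,255))
  return np.hstack([i,j])
A=draw(a,k,True,280,200,75,60);c=proj(ks,O)[0].astype(int)
B=draw(b,ks,False,c[0]-38,c[1]-25,75,60)
cv2.imwrite("pics/c5.png",np.vstack([A,B]))
```

```text
t 9.0 pos [0.6305 0.2328 0.1677] yang -14.25 z [ 0.001  0.    -1.   ] F [ 0.7 -0.1  0.2] open 0.0099 g 44.99988555908203 q6 0.526
```

View pics/c5.png

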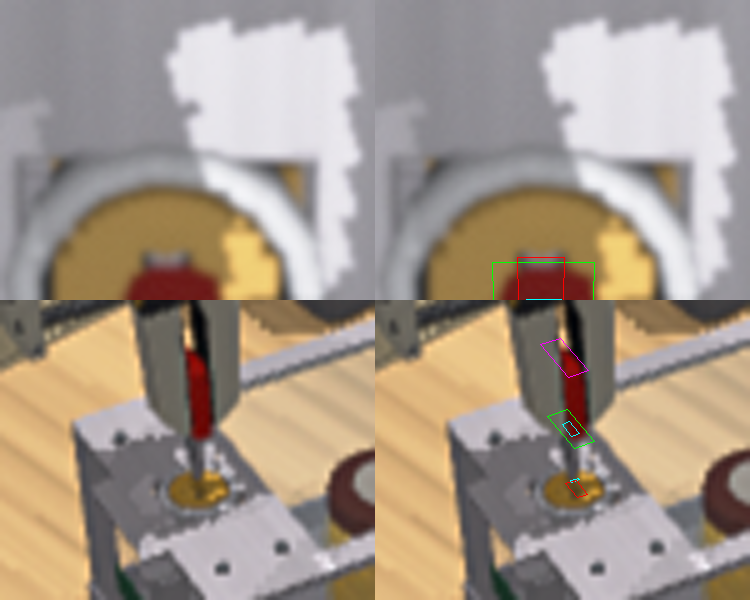

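The wrist crop shows the keyway mouth just past the key head, laterally within 0.6 mm. The measured TCP is 1.6 mm too far along tool x, so I'll correct that and enter slowly.

Request:
play_rows --increments "-1.1 -0.4 0 0 1;-1.1 -0.4 1 0 1;-1.1 -0.4 2 0 1;-1.1 -0.4 3 0 1;-1.1 -0.4 4 0 1;-1.1 -0.4 5 0 1;-1.1 -0.4 6 0 1;-1.1 -0.4 7 0 1;-1.1 -0.4 8 0 1;-1.1 -0.4 9 0 1;-1.1 -0.4 9 0 1"

```text
t: 10.2
tool_pos: [0.6293, 0.2316, 0.1574]
orientation: [-2.48, -1.929, 0.001]
force: [-0.2, 0.3, -0.8]
opening: 0.0094
gripper_force: 45.0
```

Request:
play_rows --increments "0 0 1 0 1;0 0 2 0 1;1 0 3 0 1;-1 0 3 0 1;1 0 4 0 1;-1 0 4 0 1;0 0 5 0 1;0 0 6 0 1;1 0 7 0 1;-1 0 8 0 1;1 0 8 0 1;-1 0 9 0 1;0 0 10 0 1;0 0 10 0 1"

```text
t: 11.6
tool_pos: [0.629, 0.2314, 0.1469]
orientation: [-2.48, -1.929, 0.002]
force: [-0.9, -4.0, 0.0]
opening: 0.0097
gripper_force: 45.0
```

Request:
play_rows --increments "-0.5 0 1 0 1;-0.5 0 2 0 1;0.5 0 3 0 1;-1.5 0 4 0 1;0.5 0 4 0 1;-1.5 0 5 0 1;-0.5 0 6 0 1;-0.5 0 7 0 1;-0.5 0 8 0 1;-0.5 0 9 0 1;-0.5 0 10 0 1;-0.5 0 11 0 1;-0.5 0 11 0 1"

```text
t: 12.9
tool_pos: [0.6298, 0.231, 0.1379]
orientation: [2.479, 1.928, 0.002]
force: [-1.3, -3.3, 5.3]
opening: 0.0094
gripper_force: 45.0
```

Run:
```python
from h import *
s,T=state();print(s["wrist_torque"])
b=robot.read_camera("side");ks=robot.calibration("side");k=robot.calibration("wrist");a=robot.read_camera("wrist")
c=proj(ks,[.63,.2322,.14])[0].astype(int)
i=cv2.resize(b[c[1]-40:c[1]+40,c[0]-40:c[0]+40],None,fx=5,fy=5,interpolation=cv2.INTER_CUBIC)
j=cv2.resize(a[190:270,280:360],None,fx=5,fy=5,interpolation=cv2.INTER_CUBIC)
cv2.imwrite("pics/c6.png",np.hstack([i,j]))
```

```text
t 12.9 pos [0.6298 0.231  0.1379] yang -14.26 z [ 0.001 -0.    -1.   ] F [-1.3 -3.3  5.3] open 0.0094 g 44.99995529651642 q6 0.524
[-0.82913999  0.24375081 -0.01515496]
```

View pics/c6.png

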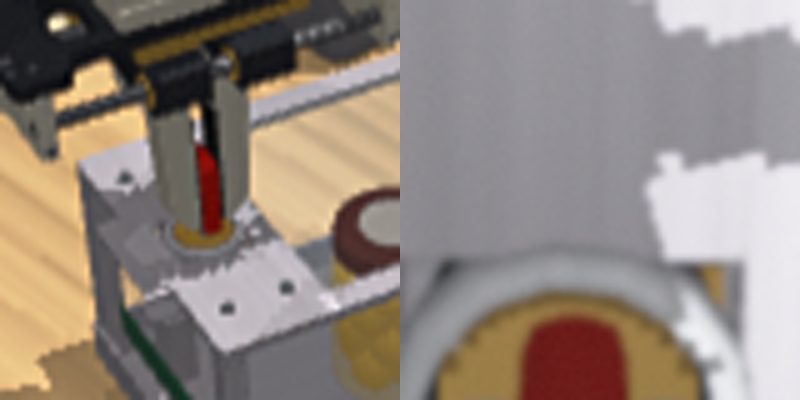

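The key is almost in: the head sits just above the brass face, with the spring pressing at about 5 N. I'll push home.

Request:
play_rows --increments "-0.5 0 1 0 1;-0.5 0 2 0 1;0 0 3 0 1;-1 0 4 0 1;0 0 4.5 0 1;-0.5 0 5 0 1;-0.5 0 5.5 0 1;-0.5 0 6 0 1;-0.5 0 6 0 1"

```text
t: 13.9
tool_pos: [0.6296, 0.231, 0.1335]
orientation: [2.479, 1.929, 0.003]
force: [-7.1, -4.2, 19.3]
opening: 0.0095
gripper_force: 45.0
```

The key reached the predicted home depth with a firm 19 N stop. Now I turn it, first 30°, holding the key axis in place.

Request:
play_rows --increments "-0.4 -0.5 0 0 1;-0.4 -0.5 0 6 1;-0.4 -0.6 0 12 1;-0.4 -0.7 0 18 1;-0.3 -0.8 0 24 1;-0.3 -0.9 0 30 1;-0.3 -0.9 0 30 1" --force 55

```text
t: 14.6
tool_pos: [0.6284, 0.2315, 0.1335]
orientation: [-2.896, -1.216, -0.003]
force: [-7.6, -3.4, 19.9]
opening: 0.0094
gripper_force: 55.0
```

Run:
```python
from h import *
s,T=state();print(s["wrist_torque"], "F tool",(T.T@s["force"]).round(1))
```

```text
t 14.6 pos [0.6284 0.2315 0.1335] yang -44.44 z [ 0.001  0.001 -1.   ] F [-7.6 -3.4 19.9] open 0.0094 g 55.00766336917877 q6 1.051
[-0.73418574  1.69096078  0.13705182] F tool [ -7.7  -3.1 -19.9]
```

Request:
play_rows --increments "-0.3 -0.2 -0.6 0 1;-0.5 -0.4 -0.6 6 1;-0.6 -0.5 -0.6 12 1;-0.6 -0.6 -0.6 18 1;-0.6 -0.7 -0.6 24 1;-0.6 -0.8 -0.6 30 1;-0.6 -0.8 -0.6 30 1"

```text
t: 15.3
tool_pos: [0.6275, 0.2326, 0.1336]
orientation: [-3.11, -0.426, -0.003]
force: [-5.5, 1.6, 14.7]
opening: 0.0096
gripper_force: 55.0
```

Run:
```python
from h import *
s,T=state();print(s["wrist_torque"], "F tool",(T.T@s["force"]).round(1))
```

```text
t 15.3 pos [0.6275 0.2326 0.1336] yang -74.41 z [ 0.002  0.003 -1.   ] F [-5.5  1.6 14.7] open 0.0096 g 55.00759541988373 q6 1.576
[0.23431436 1.25907127 0.09810844] F tool [ -4.8  -3.1 -14.7]
```

Request:
play_rows --increments "-0.2 -0.3 0 6 1;-0.2 -0.4 0 12 1;-0.2 -0.5 0 18 1;-0.2 -0.6 0 24 1;-0.2 -0.6 0 28 1;-0.2 -0.6 0 31 1;-0.2 -0.6 0 31 1"

```text
t: 16.0
tool_pos: [0.6274, 0.2339, 0.1336]
orientation: [-3.11, 0.417, -0.003]
force: [-3.2, 3.6, 14.5]
opening: 0.0097
gripper_force: 55.0
```

Run:
```python
from h import *
s,T=state();print(s["wrist_torque"], "F tool",(T.T@s["force"]).round(1))
```

```text
t 16.0 pos [0.6274 0.2339 0.1336] yang -105.28 z [ 0.002  0.004 -1.   ] F [-3.2  3.6 14.5] open 0.0097 g 55.00792980194092 q6 2.116
[0.77096808 0.87535979 0.06904143] F tool [ -4.   -2.7 -14.5]
```

Request:
play_rows --increments "0 0 0 3 1;0 0 0 3 1"

```text
t: 16.2
tool_pos: [0.6275, 0.234, 0.1335]
orientation: [-3.097, 0.498, -0.003]
force: [-3.5, 4.0, 12.2]
opening: 0.0097
gripper_force: 55.0
```

Run:
```python
from h import *
s,T=state();print(s["wrist_torque"], "F tool",(T.T@s["force"]).round(1))
```

```text
t 16.2 pos [0.6275 0.234  0.1335] yang -108.27 z [ 0.003  0.004 -1.   ] F [-3.5  4.  12.2] open 0.0097 g 55.012051463127136 q6 2.168
[0.90978367 0.75545163 0.12543649] F tool [ -4.6  -2.7 -12.2]
```

Request:
play_rows --increments "0 0 0 4 1;0 0 0 4 1"

```text
t: 16.4
tool_pos: [0.6277, 0.2342, 0.1336]
orientation: [-3.078, 0.606, -0.004]
force: [-1.1, 4.4, 12.3]
opening: 0.0096
gripper_force: 55.0
```

Run:
```python
from h import *
s,T=state();print(s["wrist_torque"], "F tool",(T.T@s["force"]).round(1))
k=robot.calibration("wrist");a=robot.read_camera("wrist");t=robot.read_camera("side")
ks=robot.calibration("side");c=proj(ks,[.63,.2322,.14])[0].astype(int)
i=cv2.resize(t[c[1]-40:c[1]+40,c[0]-40:c[0]+40],None,fx=5,fy=5,interpolation=cv2.INTER_CUBIC)
j=cv2.resize(a[190:270,280:360],None,fx=5,fy=5,interpolation=cv2.INTER_CUBIC)
cv2.imwrite("pics/c7.png",np.hstack([i,j]))
```

```text
t 16.4 pos [0.6277 0.2342 0.1336] yang -112.29 z [ 0.003  0.004 -1.   ] F [-1.1  4.4 12.3] open 0.0096 g 55.02531051635742 q6 2.238
[1.05954843 0.54200325 0.21063013] F tool [ -2.7  -3.7 -12.3]
```

View pics/c7.png

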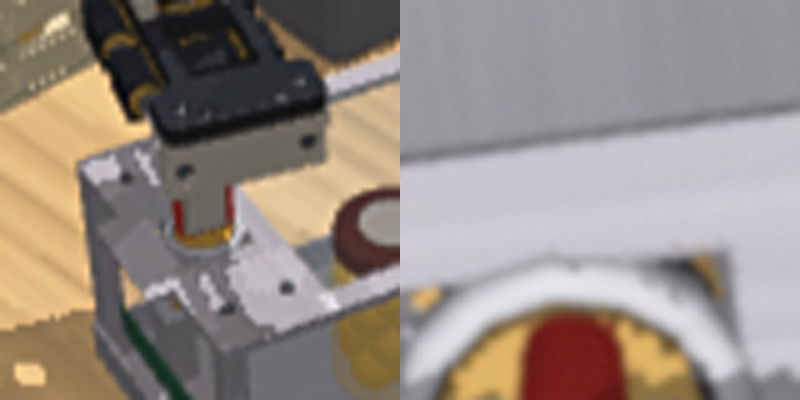

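The side crop shows the key turned and seated, still gripped. The torque has climbed steadily to 0.21 N m since 91°, so it's on the stop. I'll hold a moment, then check it holds.

Request:
play_rows --increments "0 0 0 1 1;0 0 0 1 1;0 0 0 1 1;0 0 0 1 1;0 0 0 1 1;0 0 0 1 1;0 0 0 1 1;0 0 0 1 1;0 0 0 1 1;0 0 0 1 1"

```text
t: 17.5
tool_pos: [0.6277, 0.2342, 0.1336]
orientation: [-3.073, 0.629, -0.004]
force: [-2.4, 4.7, 11.5]
opening: 0.0094
gripper_force: 55.0
```

Run:
```python
from h import *
s,T=state();print(s["wrist_torque"]);ok=s["wrist_torque"][2]>.15 and s["tool_pos"][2]<.1345
if ok: print(robot.close_job())
```

```text
t 17.5 pos [0.6277 0.2342 0.1336] yang -113.15 z [ 0.003  0.004 -1.   ] F [-2.4  4.7 11.5] open 0.0094 g 55.04139840602875 q6 2.253
[1.11527006 0.50002972 0.29982801]
the job is handed in; nothing more can be done
None
```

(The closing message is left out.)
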